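# Open the descaler jug's child-resistant cap

### The job

Open the descaler jug, the one with the red child-resistant cap: press the cap down firmly against its spring and, while holding it down, turn it counter-clockwise (seen from above) until it comes free; do not ram it or wrench it. Then lift the cap off and set it down gently in the steel dish, grip bar up, let go of it, and leave the other things on the bench where they are.

Things in the scene. Friction and masses are not known exactly. Their poses are not given: they have to be found in the camera images.
- cap: Red push-and-turn cap, 40 g, locked on the jug's neck. Origin on its axis at the skirt's lower edge; z up, x along the grip bar. Skirt 58 across; flat top disc 62 across, upper face at z = 24; on it a grip bar 44 long (x), 16 thick (y), 28 high (top at z = 52). Pinch the bar across its thickness from above, with the fingertips resting on the disc beside it to push. In mm.
- cap_disc (a point): Point on the cap's axis in the disc's upper face. Under it three lugs sit below hooks on the neck, behind teeth 4 mm high: without pressing, or clockwise, nothing turns. The cap must go down 4 mm or more relative to the neck (hard stop at 6.5). Its spring starts at 9 N, about 15 N at 4 mm and 18 N at 6.5. Held down, turn it counter-clockwise.
- neck (a point): Centre of the neck's top face with the jug at its highest, 213 mm above the bench; the cap's skirt reaches 12 mm below. Held down, the cap is free from 0.63 to 1.47 rad of counter-clockwise turn (aim for 1.05; hard stop beyond), then lifts straight off. The neck cracks if cap and jug are forced together with over 35 N in all (push, stop and sideways load): grip lightly, 10 to 20 N.
- jug: White 2-litre jug, 110 x 110 mm, in a grey tray 130 x 130 x 30 screwed to the bench, which keeps it from turning. Origin: centre of the tray's underside; neck above it. Top of cap 253 mm up. The foam under the jug gives way by an unknown 1 to 15 mm under 3 to 6 N, then is firm, and springs back: jug and cap sink together first, so the push's travel is unknown and the force must tell.
- dish: Round shallow steel dish, 400 g, loose on the bench: 130 mm across the rim, 122 across the foot, wall 3 thick, rim 15 high, floor 3 thick. Origin at the centre of its underside.
- jug2: bystander: second jug of the same build in the same kind of tray, with a plain round white cap, not to be touched; fixed. Origin at the centre of its tray's underside; top at 219 mm.
- mixer: bystander: chromed tap (mixer) body lying on the bench, about 200 long and 46 high; origin under its middle (mm).
- pliers: bystander: water-pump pliers with red grips, 210 long, 14 high, lying flat; origin under the pivot (mm).
- mug: bystander: blue mug, 80 across, 90 high, standing; origin at the centre of its underside (mm).
- gasket: bystander: black rubber ring lying flat, 70 across, 6 high; origin at the centre of its underside (mm).
- bolt: bystander: brass bolt lying on its side, 60 long, 15 high; origin under its middle (mm).
- bolt2: bystander: second brass bolt, the same size (mm).
- reel: bystander: blue tape reel lying flat, 56 across, 16 high; origin at the centre of its underside (mm).
Mind the look-alikes: they are no part of the job. Of the things like the cap, leave any that is purple or white; of the rest the smaller one is meant.

How it is judged:
By the outcome, as a careful person would: the job done as asked, in the order asked, and still so for the second after the job is handed in, with the robot touching nothing.
It also fails if it takes over 64 s, if anything falls off the work surface, if the arm or the gripper's body presses on something with over 40 N, if the wrist force passes 120 N, or if a joint passes its speed limit or range.

### The arm

A 6-joint arm with a two-finger parallel gripper is mounted at the origin on the work surface. World frame = base frame: x ahead of the robot, y to its left, z up, the work surface at z = 0. Lengths are in m, angles in rad, forces in N, time in s.
With the tool pointing down it reaches from about 0.375 to 0.9 m from the base axis. Payload 3.1 kg.
Tool frame: the origin (TCP) lies midway between the tips of the shut fingers; the grasp point (between the pads) lies 19 mm behind it (manip.grasp_offset is the distance from the TCP to the grasp point, in m); z points along the fingers, y is the line along which they close (so a half turn about z gives the same grasp; the last joint's range is limited). The gripper opens to 85 mm and grips with 20 to 120 N. Pads are 22 mm wide; open, the fingers measure 114 mm over their backs; the gripper's body (76 mm by 85 mm) begins 54 mm behind the grasp point. The pads swing forward as they close: fully open they stand 13 mm farther back than shut.
Start: joints at [0.977, 0.527, 1.433, -0, 1.181, -0.178], TCP at [0.252, 0.572, 0.231] pointing down, gripper open.
Joint ranges: [-3.08, 3.08], [-0.75, 2.2], [0.22, 2.44], [-1.43, 4.57], [0, 2.65], [-2.85, 2.85]. Speed limits (rad/s): [2.79, 2.79, 3.14, 3.14, 3.14, 3.14].

### API

Orientations are given as a unit quaternion [x, y, z, w].
In Python, from station import sensors, cams, order, manip gives the robot as it stands.
- The arm moves only by the tool move_arm, never from a script. Its argument "targets" is a list of rows, each an object of numbers: "dx", "dy", "dz": the shift along the world's x, y, z normalised to -1 to 1, where 1 is 25 mm; "rx", "ry", "rz": the turn, a rotation vector about the world's x, y, z normalised to -1 to 1, where 1 is 30 degrees. A call has exactly 10 rows; each row shifts and turns the commanded pose from where the row before left it; what a row does not reach is not made up. A row lasts 1/8 s, in which the tool goes at most 62.5 mm and 10.7 degrees, less where a joint would pass 70% of its speed; a pose out of reach is approached as far as the arm can. A call with a number of a shift or a turn outside -1 to 1 is refused whole. A call with a gripper value outside its range is refused whole. "claw" is the opening in per cent of the stroke, from 0 (shut) to 100 (fully open), set as the call begins (left out, the last holds). The fingers move at their own pace and stop on an object; "newtons" is the grip in N (left out, the last holds). Time passes only in rows, so rows that do not move let the fingers close, or fill a call up. It gives the time, the measured TCP pose, the force, the opening and the grip force at its end, in the units of the state.
- sensors.sense(): the state, without advancing time (a new reading comes with each control period).
- cams.snapshot(name): name is "scene" or "side" or "wrist"; returns the picture (384x512x3 uint8, red, green, blue); there is no depth.
- cams.camera_model(name): a dict with "fx", "fy", "cx", "cy" (pixels), "extrinsics" (4x4, takes a point from world to camera coordinates). Camera axes: x right, y down, z forward; pixel columns grow to the right and rows downward; lengths in m; the calibration is good to about 2 mm. A picture is of the moment at which its call begins: read the wrist's pose just before it. camera_model takes no time and is no camera call; for the wrist camera it gives the pose at the moment of the call.
- order.sign_off(): hands the job in; it is judged then, once.
The state is a dict: "t": time; "q": joint angles; "qd": joint speeds; "tau": joint torques, N m; "tcp_pos": TCP position; "tool_rot": TCP orientation; "force": force on the tool from outside, world axes, zero at the start; "ft_torque": the same for the moment, N m; "finger_gap": opening from 0.0 (shut) to 1.0 (fully open); "gripper_force": force on a finger pad.
Only numpy, scipy, OpenCV 4.12 (cv2) and the standard library are available. Lean on these libraries where they do the work, as an engineer would, in place of code of your own. Each camera call takes 0.05 s, during which the arm holds its last target. There are 200 camera calls.

## Working session

There is one attempt and no reset: what is moved stays moved. The work goes in short steps, Python scripts to look and compute and a tool call to move; the robot and the scene stay as the last step left them, time stands still between calls to the robot, and variables do not carry over. Pictures are saved under pics/ and viewed, at most 10 in all, crops included, and the job is handed in when it is done.

Besides the shell and the picture viewer there is one more tool, called after "Emit:" in YAML: its name, and indented under it one key for each argument. move_arm: Moves the arm, as the interface text tells. Scaled input: -1 to 1 covers 25 mm each way for a shift and 30 degrees each way for a turn. Its arguments: {"type":"object","properties":{"targets":{"type":"array"},"claw":{"type":"number"},"newtons":{"type":"number"}},"required":["targets"]}

```bash
mkdir -p pics
python3 - <<'E'
from station import sensors, cams, order, manip
import cv2,numpy as np
for n in("scene","side"):
    im=cams.snapshot(n); cv2.imwrite(f"pics/{n}0.png",cv2.resize(im[:,:,::-1],(800,600),interpolation=cv2.INTER_CUBIC))
    m=cams.camera_model(n); print(n,m["fx"],m["cx"],m["cy"],np.round(m["extrinsics"],4).tolist())
s=sensors.sense(); print(s, manip.grasp_offset)
E
```

```text
scene 499.2330641817155 254.01883785361449 194.9722408184336 [[0.8571, 0.5149, 0.0159, -0.5451], [0.3969, -0.6404, -0.6576, -0.1296], [-0.3284, 0.5699, -0.7532, 1.9268], [0.0, 0.0, 0.0, 1.0]]
side 363.2491710663754 254.56188410274322 193.3104107961857 [[-0.9616, -0.2745, 0.0058, 0.601], [-0.1524, 0.5161, -0.8428, 0.1848], [0.2283, -0.8113, -0.5381, 0.8802], [0.0, 0.0, 0.0, 1.0]]
{'t': 0.1, 'q': array([ 9.76502239e-01,  5.28381004e-01,  1.43376333e+00, -2.58144862e-06,
        1.18139056e+00, -1.78511434e-01]), 'qd': array([-0.00093333, -0.00360197, -0.00147651, -0.00203891, -0.00015127,
       -0.0008788 ]), 'tau': array([ 7.34921559e-04, -4.43301201e+01, -1.78587037e+01, -1.62974839e-04,
        3.90067624e-03,  1.95751647e-05]), 'tcp_pos': array([0.25206054, 0.57122488, 0.23043012]), 'tool_rot': array([ 2.06396512e-01,  9.78467954e-01, -8.99972599e-04, -3.64870674e-04]), 'force': array([ 0.1922423 , -0.05594204,  1.60362236]), 'ft_torque': array([ 0.02259783, -0.03166579,  0.00989078]), 'gripper_force': 0.0, 'finger_gap': 1.003875705780348} 0.0187
```

View pics/scene0.png

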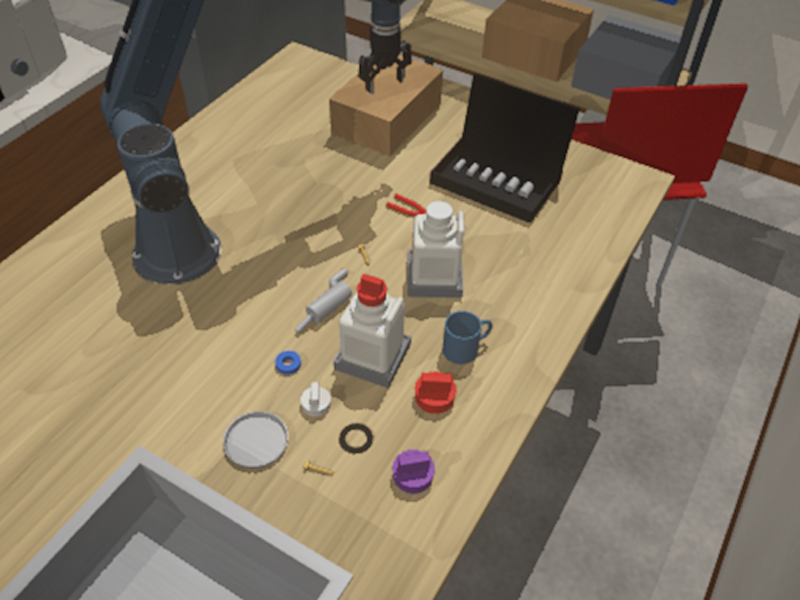

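View pics/side0.png

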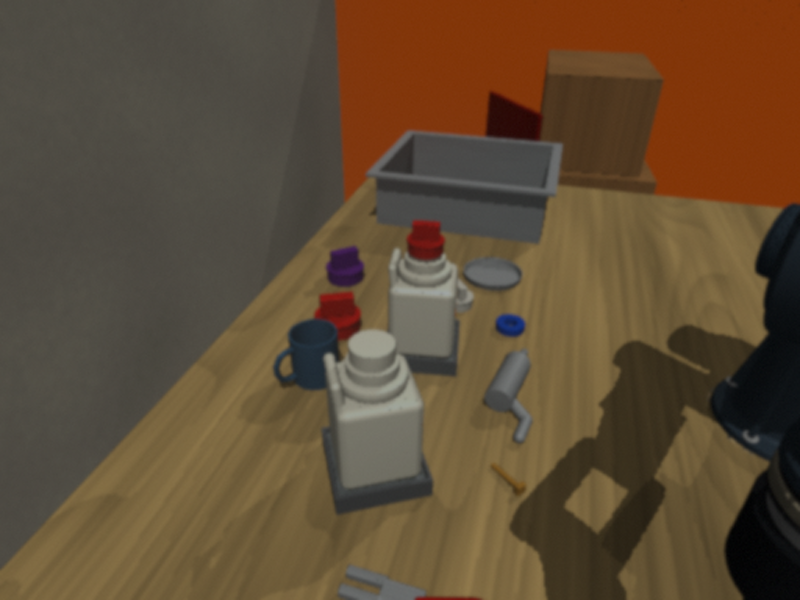

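Scene view: the red cap sits on the front jug at (372,290). Look-alikes are the loose larger red cap (435,392), the purple one (413,470), the small white one (315,402) and jug2's white cap (439,215). I choose the one on the jug. The dish is at (256,440). Next is a close crop to check.

Run:
```python
import cv2,numpy as np
a=cv2.imread("pics/scene0.png");b=cv2.imread("pics/side0.png")
A=cv2.resize(a[260:330,330:410],(400,350),interpolation=cv2.INTER_CUBIC)
B=cv2.resize(b[210:280,385:465],(400,350),interpolation=cv2.INTER_CUBIC)
C=cv2.resize(a[400:480,210:300],(394,350)); C=cv2.resize(C,(400,250))
D=cv2.resize(b[245:300,450:535],(400,250))
cv2.imwrite("pics/c1.png",np.vstack([np.hstack([A,B]),np.hstack([C,D])]))
```

```text
(no output)
```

View pics/c1.png

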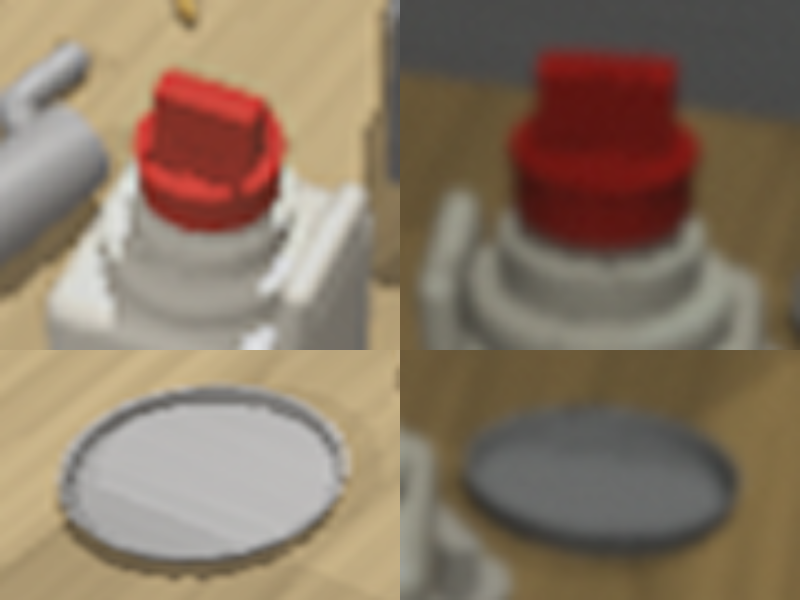

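Close crop: red cap on the jug's neck confirmed. The bar-top ends are at scene (362.6,276) and (382.6,281.6), and side (413,221) and (440,222). The dish rim centre is at scene (256,440), side (493,272). All are on the 800-px pictures.

```bash
cat > h.py <<'E'
from station import sensors, cams, order, manip
import numpy as np
def ray(m,u,v,z):
    E=np.array(m["extrinsics"]);R,t=E[:3,:3],E[:3,3]
    d=R.T@np.array([(u-m["cx"])/m["fx"],(v-m["cy"])/m["fy"],1]);c=-R.T@t
    return (c+d*(z-c[2])/d[2])[:2]
def proj(m,p):
    E=np.array(m["extrinsics"]);q=E[:3,:3]@p+E[:3,3]
    return np.array([q[0]/q[2]*m["fx"]+m["cx"],q[1]/q[2]*m["fy"]+m["cy"]])
E
python3 - <<'E'
from h import *
s=1.5625
for n,L in {"scene":[(362.6,276,.253),(382.6,281.6,.253),(372,289.6,.225),(256,440,.015),(435,405,.0),(439,209,.219),(315,402,.02)],"side":[(413,221,.253),(440.4,222,.253),(425.6,239.6,.225),(493,272.3,.015),(463,297,.02)]}.items():
    m=cams.camera_model(n)
    for u,v,z in L: print(n,u,v,np.round(ray(m,u/s,v/s,z),4))
q=sensors.sense()["tool_rot"]
from scipy.spatial.transform import Rotation as R
print(R.from_quat(q).as_matrix().round(3))
E
```

```text
scene 362.6 276 [ 0.5663 -0.0231]
scene 382.6 281.6 [ 0.6077 -0.0151]
scene 372 289.6 [ 0.5876 -0.0226]
scene 256 440 [ 0.504  -0.3289]
scene 435 405 [ 0.7647 -0.0584]
scene 439 209 [0.5822 0.263 ]
scene 315 402 [ 0.5544 -0.1948]
side 413 221 [ 0.6053 -0.0133]
side 440.4 222 [ 0.5632 -0.022 ]
side 425.6 239.6 [ 0.5834 -0.0104]
side 493 272.3 [ 0.498  -0.3124]
side 463 297 [ 0.5413 -0.1853]
[[-0.915  0.404 -0.001]
 [ 0.404  0.915 -0.002]
 [ 0.    -0.002 -1.   ]]
```

Emit:
move_arm:
  targets:
    - {"dz": 1,"rz": -0.3}
    - {"dz": 1,"rz": -0.3}
    - {"dz": 1,"rz": -0.3}
    - {"dz": 1,"rz": -0.3}
    - {"dx": 0.56,"dy": -1,"dz": 0.6,"rz": -0.3}
    - {"dx": 0.56,"dy": -1,"rz": -0.3}
    - {"dx": 0.56,"dy": -1,"rz": -0.3}
    - {"dx": 0.56,"dy": -1,"rz": -0.3}
    - {"dx": 0.56,"dy": -1,"rz": -0.3}
    - {"dx": 0.56,"dy": -1,"rz": -0.3}
  claw: 50
  newtons: 20

```text
schema error: expected keys dx, dy, dz, rx, ry, rz
```

Emit:
move_arm:
  targets:
    - {"dx": 0.56,"dy": -1,"rz": -0.23}
    - {"dx": 0.56,"dy": -1,"rz": -0.2}
    - {"dx": 0.56,"dy": -1,"rz": -0.2}
    - {"dx": 0.56,"dy": -1,"rz": -0.2}
    - {"dx": 0.56,"dy": -1,"rz": -0.2}
    - {"dx": 0.56,"dy": -1,"rz": -0.2}
    - {"dx": 0.56,"dy": -1,"rz": -0.2}
    - {"dx": 0.56,"dy": -1,"rz": -0.2}
    - {"dx": 0.56,"dy": -1,"rz": -0.1}
    - {"dx": 0.56,"dy": -1,"rz": -0.1}

```text
schema error: expected keys dx, dy, dz, rx, ry, rz
```

Emit:
move_arm:
  targets:
    - {"dx": 0.56,"dy": -1}
    - {"dx": 0.56,"dy": -1}
    - {"dx": 0.56,"dy": -1}
    - {"dx": 0.56,"dy": -1}
    - {"dx": 0.56,"dy": -1}
    - {"dx": 0.56,"dy": -1}
    - {"dx": 0.56,"dy": -1}
    - {"dx": 0.4,"dy": -0.6}
    - {}
    - {}

```text
schema error: expected keys dx, dy, dz, rx, ry, rz
```

Run:
```python
from h import *
import cv2
from scipy.spatial.transform import Rotation as R
s=sensors.sense();print(s["tcp_pos"],s["q"].round(3),s["force"],s["finger_gap"]);print(R.from_quat(s["tool_rot"]).as_matrix().round(3))
m=cams.camera_model("wrist");im=cams.snapshot("wrist")
print(m["fx"],m["cx"],m["cy"],np.array(m["extrinsics"]).round(5).tolist())
for p in[(.5855,-.018,.253),(.6072,-.0138,.253)]:print(proj(m,np.array(p))*1.5625)
cv2.imwrite("pics/w1.png",cv2.resize(im[:,:,::-1],(800,600),interpolation=cv2.INTER_CUBIC))
```

```text
[0.25206054 0.57122488 0.23043012] [ 0.977  0.528  1.434 -0.     1.181 -0.179] [ 0.1922423  -0.05594204  1.60362236] 1.003875705780348
[[-0.915  0.404 -0.001]
 [ 0.404  0.915 -0.002]
 [ 0.    -0.002 -1.   ]]
296.378479367731 258.7303385784476 189.42741939248884 [[0.40329, 0.91507, -0.00131, -0.62357], [0.87517, -0.38528, 0.29262, -0.03771], [0.26726, -0.11916, -0.95623, 0.3791], [0.0, 0.0, 0.0, 1.0]]
[-228.60689916 1165.92396841]
[-198.09800841 1177.3336578 ]
```

View pics/w1.png

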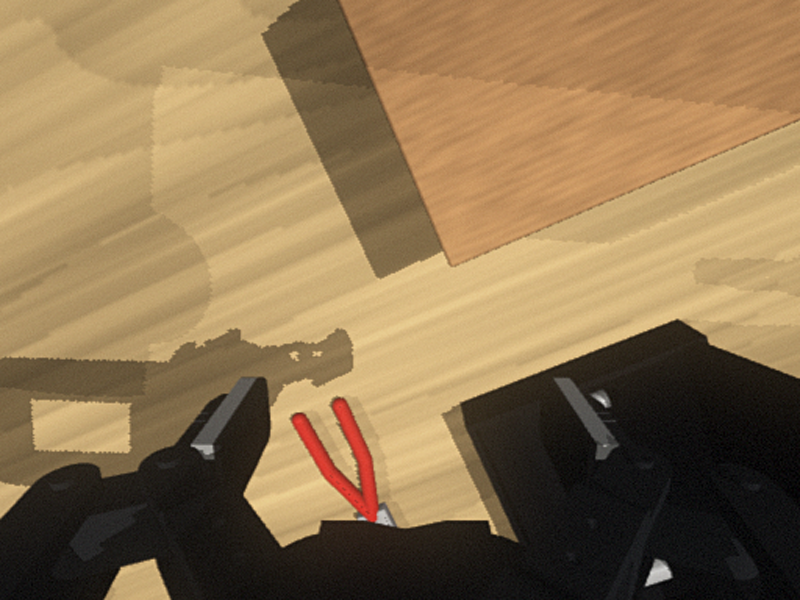

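The moves were refused because every row needs all six keys, so the arm is still at the start. The wrist view only shows the pliers at (355,450) and the box.

Emit:
move_arm:
  targets:
    - {"dx": 0,"dy": 0,"dz": 1,"rx": 0,"ry": 0,"rz": -0.3}
    - {"dx": 0,"dy": 0,"dz": 1,"rx": 0,"ry": 0,"rz": -0.3}
    - {"dx": 0,"dy": 0,"dz": 1,"rx": 0,"ry": 0,"rz": -0.3}
    - {"dx": 0,"dy": 0,"dz": 1,"rx": 0,"ry": 0,"rz": -0.3}
    - {"dx": 0.56,"dy": -1,"dz": 0.6,"rx": 0,"ry": 0,"rz": -0.3}
    - {"dx": 0.56,"dy": -1,"dz": 0,"rx": 0,"ry": 0,"rz": -0.3}
    - {"dx": 0.56,"dy": -1,"dz": 0,"rx": 0,"ry": 0,"rz": -0.3}
    - {"dx": 0.56,"dy": -1,"dz": 0,"rx": 0,"ry": 0,"rz": -0.3}
    - {"dx": 0.56,"dy": -1,"dz": 0,"rx": 0,"ry": 0,"rz": -0.3}
    - {"dx": 0.56,"dy": -1,"dz": 0,"rx": 0,"ry": 0,"rz": -0.3}
  claw: 50
  newtons: 20

```text
t: 1.4
tcp_pos: [0.3366, 0.4207, 0.346]
tool_rot: [0.839, 0.544, -0.0, 0.0]
force: [0.4, 0.4, -0.3]
finger_gap: 0.506
gripper_force: 0.0
```

Emit:
move_arm:
  targets:
    - {"dx": 0.56,"dy": -1,"dz": 0,"rx": 0,"ry": 0,"rz": -0.23}
    - {"dx": 0.56,"dy": -1,"dz": 0,"rx": 0,"ry": 0,"rz": -0.2}
    - {"dx": 0.56,"dy": -1,"dz": 0,"rx": 0,"ry": 0,"rz": -0.2}
    - {"dx": 0.56,"dy": -1,"dz": 0,"rx": 0,"ry": 0,"rz": -0.2}
    - {"dx": 0.56,"dy": -1,"dz": 0,"rx": 0,"ry": 0,"rz": -0.2}
    - {"dx": 0.56,"dy": -1,"dz": 0,"rx": 0,"ry": 0,"rz": -0.2}
    - {"dx": 0.56,"dy": -1,"dz": 0,"rx": 0,"ry": 0,"rz": -0.2}
    - {"dx": 0.56,"dy": -1,"dz": 0,"rx": 0,"ry": 0,"rz": -0.2}
    - {"dx": 0.56,"dy": -1,"dz": 0,"rx": 0,"ry": 0,"rz": -0.1}
    - {"dx": 0.56,"dy": -1,"dz": 0,"rx": 0,"ry": 0,"rz": -0.1}

```text
t: 2.65
tcp_pos: [0.4765, 0.1709, 0.346]
tool_rot: [0.995, 0.097, -0.0, -0.0]
force: [0.6, -0.1, 0.7]
finger_gap: 0.496
gripper_force: 0.0
```

Emit:
move_arm:
  targets:
    - {"dx": 0.56,"dy": -1,"dz": 0,"rx": 0,"ry": 0,"rz": 0}
    - {"dx": 0.56,"dy": -1,"dz": 0,"rx": 0,"ry": 0,"rz": 0}
    - {"dx": 0.56,"dy": -1,"dz": 0,"rx": 0,"ry": 0,"rz": 0}
    - {"dx": 0.56,"dy": -1,"dz": 0,"rx": 0,"ry": 0,"rz": 0}
    - {"dx": 0.56,"dy": -1,"dz": 0,"rx": 0,"ry": 0,"rz": 0}
    - {"dx": 0.56,"dy": -1,"dz": 0,"rx": 0,"ry": 0,"rz": 0}
    - {"dx": 0.56,"dy": -1,"dz": 0,"rx": 0,"ry": 0,"rz": 0}
    - {"dx": 0.4,"dy": -0.6,"dz": 0,"rx": 0,"ry": 0,"rz": 0}
    - {"dx": 0,"dy": 0,"dz": 0,"rx": 0,"ry": 0,"rz": 0}
    - {"dx": 0,"dy": 0,"dz": 0,"rx": 0,"ry": 0,"rz": 0}

```text
t: 3.9
tcp_pos: [0.5838, -0.0174, 0.3461]
tool_rot: [0.995, 0.099, -0.0, -0.0]
force: [0.0, -0.0, 0.3]
finger_gap: 0.501
gripper_force: 0.0
```

Run:
```python
from h import *
import cv2
from scipy.spatial.transform import Rotation as R
s=sensors.sense();print(s["tcp_pos"],s["q"].round(3),s["force"],s["finger_gap"]);print(R.from_quat(s["tool_rot"]).as_matrix().round(3))
m=cams.camera_model("wrist");im=cams.snapshot("wrist")
for p in[(.5855,-.018,.253),(.6072,-.0138,.253)]:print(proj(m,np.array(p))*1.5625)
cv2.imwrite("pics/w2.png",cv2.resize(im[:,:,::-1],(800,600),interpolation=cv2.INTER_CUBIC))
```

```text
[ 0.58380601 -0.0174156   0.34613079] [-2.210e-01  3.620e-01  1.386e+00  1.000e-03  1.395e+00  1.152e+00] [ 0.01972768 -0.02359295  0.27748462] 0.5008950418664423
[[ 0.981  0.196 -0.001]
 [ 0.196 -0.981  0.001]
 [-0.001 -0.001 -1.   ]]
[405.79913175 296.5773261 ]
[406.13181307 255.79131273]
```

View pics/w2.png

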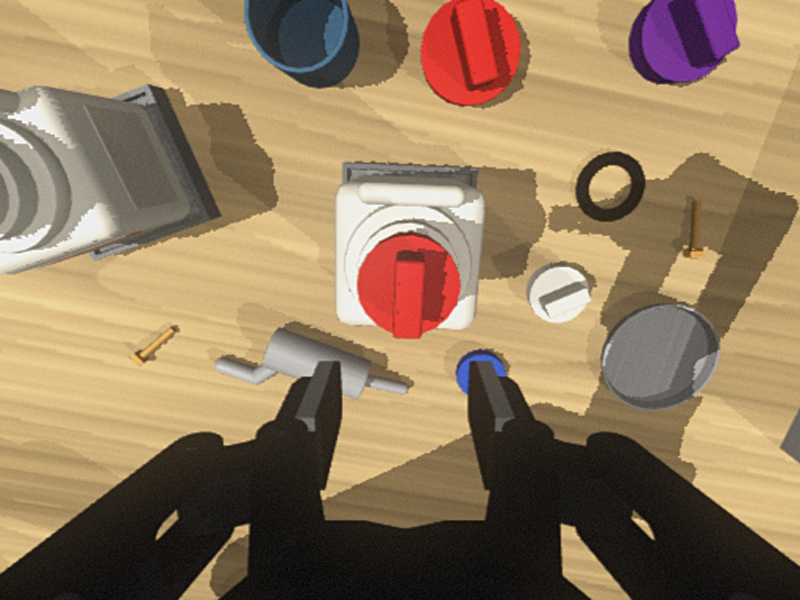

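The wrist view shows the cap bar's top face spanning (409,252) to (408,338), centre (408,295). The disc centre is about (409.5,287) and the dish rim centre about (660,356).

Run:
```python
from h import *
m=cams.camera_model("wrist")
for u,v,z in[(409,252,.253),(408,338,.253),(408,295,.253),(409.5,285,.225),(660,356.5,.015),(558,293,.03),(610,187,.006),(482,370,.016)]:print(u,v,np.round(ray(m,u/1.5625,v/1.5625,z),4))
```

```text
409 252 [ 0.6094 -0.0147]
408 338 [ 0.5625 -0.0237]
408 295 [ 0.5866 -0.0188]
409.5 285 [ 0.5845 -0.0203]
660 356.5 [ 0.5011 -0.3241]
558 293 [ 0.553  -0.1853]
610 187 [ 0.666  -0.2137]
482 370 [ 0.4463 -0.1337]
```

Emit:
move_arm:
  targets:
    - {"dx": 0.08,"dy": -0.08,"dz": -0.7,"rx": 0,"ry": 0,"rz": 0}
    - {"dx": 0,"dy": 0,"dz": -0.9,"rx": 0,"ry": 0,"rz": 0}
    - {"dx": 0,"dy": 0,"dz": -0.9,"rx": 0,"ry": 0,"rz": 0}
    - {"dx": 0,"dy": 0,"dz": -0.8,"rx": 0,"ry": 0,"rz": 0}
    - {"dx": 0,"dy": 0,"dz": -0.5,"rx": 0,"ry": 0,"rz": 0}
    - {"dx": 0,"dy": 0,"dz": -0.4,"rx": 0,"ry": 0,"rz": 0}
    - {"dx": 0,"dy": 0,"dz": -0.2,"rx": 0,"ry": 0,"rz": 0}
    - {"dx": 0,"dy": 0,"dz": 0,"rx": 0,"ry": 0,"rz": 0}
    - {"dx": 0,"dy": 0,"dz": 0,"rx": 0,"ry": 0,"rz": 0}
    - {"dx": 0,"dy": 0,"dz": 0,"rx": 0,"ry": 0,"rz": 0}

```text
t: 5.2
tcp_pos: [0.5867, -0.0204, 0.2369]
tool_rot: [0.995, 0.098, 0.001, 0.0]
force: [0.4, 0.9, -0.3]
finger_gap: 0.498
gripper_force: 0.0
```

Emit:
move_arm:
  targets:
    - {"dx": 0,"dy": 0,"dz": 0,"rx": 0,"ry": 0,"rz": 0}
    - {"dx": 0,"dy": 0,"dz": 0,"rx": 0,"ry": 0,"rz": 0}
    - {"dx": 0,"dy": 0,"dz": 0,"rx": 0,"ry": 0,"rz": 0}
    - {"dx": 0,"dy": 0,"dz": 0,"rx": 0,"ry": 0,"rz": 0}
    - {"dx": 0,"dy": 0,"dz": 0,"rx": 0,"ry": 0,"rz": 0}
    - {"dx": 0,"dy": 0,"dz": 0,"rx": 0,"ry": 0,"rz": 0}
    - {"dx": 0,"dy": 0,"dz": 0,"rx": 0,"ry": 0,"rz": 0}
    - {"dx": 0,"dy": 0,"dz": 0,"rx": 0,"ry": 0,"rz": 0}
    - {"dx": 0,"dy": 0,"dz": 0,"rx": 0,"ry": 0,"rz": 0}
    - {"dx": 0,"dy": 0,"dz": 0,"rx": 0,"ry": 0,"rz": 0}
  claw: 5
  newtons: 20

```text
t: 6.45
tcp_pos: [0.5863, -0.0198, 0.2362]
tool_rot: [0.995, 0.098, -0.0, -0.0]
force: [-0.8, 5.2, 2.9]
finger_gap: 0.183
gripper_force: 21.2
```

Emit:
move_arm:
  targets:
    - {"dx": 0,"dy": 0,"dz": 0,"rx": 0,"ry": 0,"rz": 0}
    - {"dx": 0,"dy": 0,"dz": 0,"rx": 0,"ry": 0,"rz": 0}
    - {"dx": 0,"dy": 0.03,"dz": -0.06,"rx": 0,"ry": 0,"rz": 0}
    - {"dx": 0,"dy": 0,"dz": -0.06,"rx": 0,"ry": 0,"rz": 0}
    - {"dx": 0,"dy": 0,"dz": -0.06,"rx": 0,"ry": 0,"rz": 0}
    - {"dx": 0,"dy": 0,"dz": -0.06,"rx": 0,"ry": 0,"rz": 0}
    - {"dx": 0,"dy": 0,"dz": -0.06,"rx": 0,"ry": 0,"rz": 0}
    - {"dx": 0,"dy": 0,"dz": 0,"rx": 0,"ry": 0,"rz": 0}
    - {"dx": 0,"dy": 0,"dz": 0,"rx": 0,"ry": 0,"rz": 0}
    - {"dx": 0,"dy": 0,"dz": 0,"rx": 0,"ry": 0,"rz": 0}
  claw: 28

```text
t: 7.7
tcp_pos: [0.5865, -0.0195, 0.2289]
tool_rot: [0.995, 0.098, 0.0, 0.0]
force: [-0.2, -0.1, 0.2]
finger_gap: 0.282
gripper_force: 0.0
```

Emit:
move_arm:
  targets:
    - {"dx": 0,"dy": 0,"dz": 0,"rx": 0,"ry": 0,"rz": 0}
    - {"dx": 0,"dy": 0,"dz": 0,"rx": 0,"ry": 0,"rz": 0}
    - {"dx": 0,"dy": 0,"dz": 0,"rx": 0,"ry": 0,"rz": 0}
    - {"dx": 0,"dy": 0,"dz": 0,"rx": 0,"ry": 0,"rz": 0}
    - {"dx": 0,"dy": 0,"dz": 0,"rx": 0,"ry": 0,"rz": 0}
    - {"dx": 0,"dy": 0,"dz": -0.04,"rx": 0,"ry": 0,"rz": 0}
    - {"dx": 0,"dy": 0,"dz": -0.04,"rx": 0,"ry": 0,"rz": 0}
    - {"dx": 0,"dy": 0,"dz": -0.04,"rx": 0,"ry": 0,"rz": 0}
    - {"dx": 0,"dy": 0,"dz": 0,"rx": 0,"ry": 0,"rz": 0}
    - {"dx": 0,"dy": 0,"dz": 0,"rx": 0,"ry": 0,"rz": 0}
  claw: 5

```text
t: 8.95
tcp_pos: [0.5865, -0.0194, 0.2258]
tool_rot: [0.995, 0.098, 0.0, -0.0]
force: [-0.0, 2.1, 2.8]
finger_gap: 0.187
gripper_force: 21.5
```

Emit:
move_arm:
  targets:
    - {"dx": 0,"dy": 0.01,"dz": -0.04,"rx": 0,"ry": 0,"rz": 0}
    - {"dx": 0,"dy": 0.01,"dz": -0.04,"rx": 0,"ry": 0,"rz": 0}
    - {"dx": 0,"dy": 0,"dz": -0.04,"rx": 0,"ry": 0,"rz": 0}
    - {"dx": 0,"dy": 0,"dz": -0.04,"rx": 0,"ry": 0,"rz": 0}
    - {"dx": 0,"dy": 0,"dz": 0,"rx": 0,"ry": 0,"rz": 0}
    - {"dx": 0,"dy": 0,"dz": 0,"rx": 0,"ry": 0,"rz": 0}
    - {"dx": 0,"dy": 0,"dz": 0,"rx": 0,"ry": 0,"rz": 0}
    - {"dx": 0,"dy": 0,"dz": 0,"rx": 0,"ry": 0,"rz": 0}
    - {"dx": 0,"dy": 0,"dz": 0,"rx": 0,"ry": 0,"rz": 0}
    - {"dx": 0,"dy": 0,"dz": 0,"rx": 0,"ry": 0,"rz": 0}

```text
t: 10.2
tcp_pos: [0.5865, -0.0193, 0.2219]
tool_rot: [0.995, 0.098, 0.0, 0.0]
force: [-1.0, -2.1, 3.6]
finger_gap: 0.184
gripper_force: 21.1
```

Emit:
move_arm:
  targets:
    - {"dx": 0,"dy": 0,"dz": -0.04,"rx": 0,"ry": 0,"rz": 0}
    - {"dx": 0,"dy": 0,"dz": -0.04,"rx": 0,"ry": 0,"rz": 0}
    - {"dx": 0,"dy": 0,"dz": -0.04,"rx": 0,"ry": 0,"rz": 0}
    - {"dx": 0,"dy": 0,"dz": -0.04,"rx": 0,"ry": 0,"rz": 0}
    - {"dx": 0,"dy": 0,"dz": -0.04,"rx": 0,"ry": 0,"rz": 0}
    - {"dx": 0,"dy": 0,"dz": 0,"rx": 0,"ry": 0,"rz": 0}
    - {"dx": 0,"dy": 0,"dz": 0,"rx": 0,"ry": 0,"rz": 0}
    - {"dx": 0,"dy": 0,"dz": 0,"rx": 0,"ry": 0,"rz": 0}
    - {"dx": 0,"dy": 0,"dz": 0,"rx": 0,"ry": 0,"rz": 0}
    - {"dx": 0,"dy": 0,"dz": 0,"rx": 0,"ry": 0,"rz": 0}

```text
t: 11.45
tcp_pos: [0.5866, -0.0191, 0.2183]
tool_rot: [0.995, 0.098, 0.001, 0.0]
force: [-4.2, -2.6, 10.2]
finger_gap: 0.185
gripper_force: 20.9
```

Emit:
move_arm:
  targets:
    - {"dx": -0.02,"dy": -0.01,"dz": -0.04,"rx": 0,"ry": 0,"rz": 0}
    - {"dx": 0,"dy": 0,"dz": -0.04,"rx": 0,"ry": 0,"rz": 0}
    - {"dx": 0,"dy": 0,"dz": -0.04,"rx": 0,"ry": 0,"rz": 0}
    - {"dx": 0,"dy": 0,"dz": -0.04,"rx": 0,"ry": 0,"rz": 0}
    - {"dx": 0,"dy": 0,"dz": 0,"rx": 0,"ry": 0,"rz": 0}
    - {"dx": 0,"dy": 0,"dz": 0,"rx": 0,"ry": 0,"rz": 0}
    - {"dx": 0,"dy": 0,"dz": 0,"rx": 0,"ry": 0,"rz": 0}
    - {"dx": 0,"dy": 0,"dz": 0,"rx": 0,"ry": 0,"rz": 0}
    - {"dx": 0,"dy": 0,"dz": 0,"rx": 0,"ry": 0,"rz": 0}
    - {"dx": 0,"dy": 0,"dz": 0,"rx": 0,"ry": 0,"rz": 0}

```text
t: 12.7
tcp_pos: [0.5867, -0.0192, 0.215]
tool_rot: [0.995, 0.099, 0.001, 0.0]
force: [-2.8, -0.6, 13.4]
finger_gap: 0.183
gripper_force: 19.3
```

Emit:
move_arm:
  targets:
    - {"dx": -0.01,"dy": 0,"dz": -0.04,"rx": 0,"ry": 0,"rz": 0}
    - {"dx": 0,"dy": 0,"dz": -0.04,"rx": 0,"ry": 0,"rz": 0}
    - {"dx": 0,"dy": 0,"dz": -0.02,"rx": 0,"ry": 0,"rz": 0}
    - {"dx": 0,"dy": 0,"dz": 0,"rx": 0,"ry": 0,"rz": 0}
    - {"dx": 0,"dy": 0,"dz": 0,"rx": 0,"ry": 0,"rz": 0}
    - {"dx": 0,"dy": 0,"dz": 0,"rx": 0,"ry": 0,"rz": 0}
    - {"dx": 0,"dy": 0,"dz": 0,"rx": 0,"ry": 0,"rz": 0}
    - {"dx": 0,"dy": 0,"dz": 0,"rx": 0,"ry": 0,"rz": 0}
    - {"dx": 0,"dy": 0,"dz": 0,"rx": 0,"ry": 0,"rz": 0}
    - {"dx": 0,"dy": 0,"dz": 0,"rx": 0,"ry": 0,"rz": 0}

```text
t: 13.95
tcp_pos: [0.5867, -0.0192, 0.2131]
tool_rot: [0.995, 0.099, 0.002, 0.0]
force: [-2.3, -1.5, 17.3]
finger_gap: 0.181
gripper_force: 20.0
```

Emit:
move_arm:
  targets:
    - {"dx": 0,"dy": 0,"dz": 0,"rx": 0,"ry": 0,"rz": 0.06}
    - {"dx": 0,"dy": 0,"dz": 0,"rx": 0,"ry": 0,"rz": 0.08}
    - {"dx": 0,"dy": 0,"dz": 0,"rx": 0,"ry": 0,"rz": 0.08}
    - {"dx": 0,"dy": 0,"dz": 0,"rx": 0,"ry": 0,"rz": 0.08}
    - {"dx": 0,"dy": 0,"dz": 0,"rx": 0,"ry": 0,"rz": 0.08}
    - {"dx": 0,"dy": 0,"dz": 0,"rx": 0,"ry": 0,"rz": 0.08}
    - {"dx": 0,"dy": 0,"dz": 0,"rx": 0,"ry": 0,"rz": 0.04}
    - {"dx": 0,"dy": 0,"dz": 0,"rx": 0,"ry": 0,"rz": 0}
    - {"dx": 0,"dy": 0,"dz": 0,"rx": 0,"ry": 0,"rz": 0}
    - {"dx": 0,"dy": 0,"dz": 0,"rx": 0,"ry": 0,"rz": 0}

```text
t: 15.2
tcp_pos: [0.5874, -0.0185, 0.2133]
tool_rot: [0.974, 0.228, 0.003, 0.0]
force: [-2.7, 0.6, 17.2]
finger_gap: 0.18
gripper_force: 20.0
```

Run:
```python
from h import *
import cv2
s=sensors.sense();print(s["ft_torque"],s["force"])
im=cams.snapshot("wrist")
cv2.imwrite("pics/w3.png",cv2.resize(im[120:,80:430,::-1],(800,600),interpolation=cv2.INTER_CUBIC))
```

```text
[ 0.06053806  0.45043877 -0.06134529] [-2.7056859   0.5676482  17.19217391]
```

View pics/w3.png

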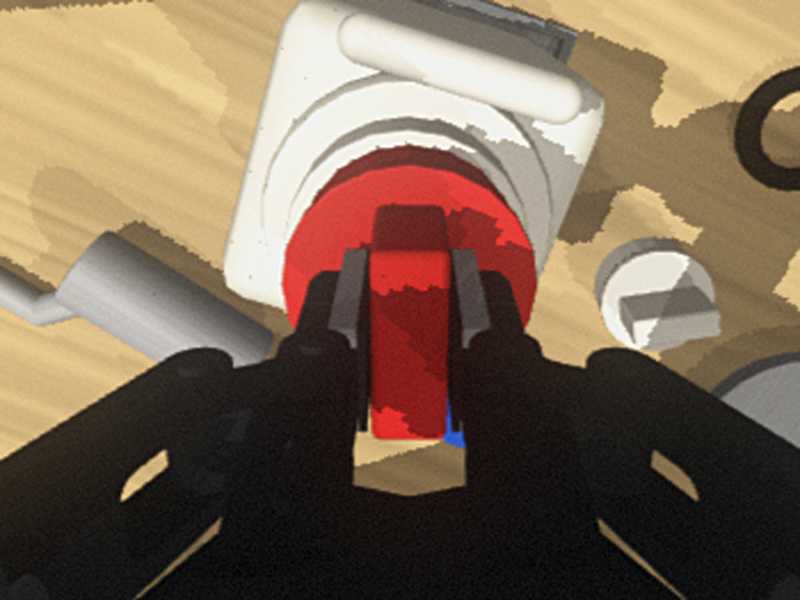

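The bar, centred at (410,320), stays aligned with the fingers while the jug is now rotated in the view, so the cap is turning. Torque is low (0.06 N·m), so I continue to about 60°.

Emit:
move_arm:
  targets:
    - {"dx": 0,"dy": 0,"dz": 0,"rx": 0,"ry": 0,"rz": 0.08}
    - {"dx": 0,"dy": 0,"dz": 0,"rx": 0,"ry": 0,"rz": 0.1}
    - {"dx": 0,"dy": 0,"dz": 0,"rx": 0,"ry": 0,"rz": 0.1}
    - {"dx": 0,"dy": 0,"dz": 0,"rx": 0,"ry": 0,"rz": 0.1}
    - {"dx": 0,"dy": 0,"dz": 0,"rx": 0,"ry": 0,"rz": 0.1}
    - {"dx": 0,"dy": 0,"dz": 0,"rx": 0,"ry": 0,"rz": 0.1}
    - {"dx": 0,"dy": 0,"dz": 0,"rx": 0,"ry": 0,"rz": 0.1}
    - {"dx": 0,"dy": 0,"dz": 0,"rx": 0,"ry": 0,"rz": 0.07}
    - {"dx": 0,"dy": 0,"dz": 0,"rx": 0,"ry": 0,"rz": 0}
    - {"dx": 0,"dy": 0,"dz": 0,"rx": 0,"ry": 0,"rz": 0}

```text
t: 16.5
tcp_pos: [0.5873, -0.0176, 0.2132]
tool_rot: [0.911, 0.413, 0.003, -0.0]
force: [-1.6, 2.1, 16.0]
finger_gap: 0.179
gripper_force: 20.1
```

Run:
```python
from h import *
s=sensors.sense();print(s["ft_torque"],s["force"],s["q"])
```

```text
[ 0.3979202   0.37225577 -0.05029796] [-1.61424556  2.10658384 16.02160431] [-0.22185586  0.49631321  1.55202603  0.00384806  1.08877994  0.49561627]
```

Emit:
move_arm:
  targets:
    - {"dx": 0,"dy": 0,"dz": 0,"rx": 0,"ry": 0,"rz": 0.08}
    - {"dx": 0,"dy": 0,"dz": 0,"rx": 0,"ry": 0,"rz": 0.1}
    - {"dx": 0,"dy": 0,"dz": 0,"rx": 0,"ry": 0,"rz": 0.1}
    - {"dx": 0,"dy": 0,"dz": 0,"rx": 0,"ry": 0,"rz": 0.1}
    - {"dx": 0,"dy": 0,"dz": 0,"rx": 0,"ry": 0,"rz": 0.1}
    - {"dx": 0,"dy": 0,"dz": 0,"rx": 0,"ry": 0,"rz": 0.1}
    - {"dx": 0,"dy": 0,"dz": 0,"rx": 0,"ry": 0,"rz": 0.1}
    - {"dx": 0,"dy": 0,"dz": 0,"rx": 0,"ry": 0,"rz": 0.08}
    - {"dx": 0,"dy": 0,"dz": 0,"rx": 0,"ry": 0,"rz": 0}
    - {"dx": 0,"dy": 0,"dz": 0,"rx": 0,"ry": 0,"rz": 0}

```text
t: 17.75
tcp_pos: [0.5865, -0.0174, 0.213]
tool_rot: [0.811, 0.585, 0.002, -0.0]
force: [-2.5, 4.3, 15.9]
finger_gap: 0.184
gripper_force: 20.1
```

Emit:
move_arm:
  targets:
    - {"dx": -0.02,"dy": 0.03,"dz": 0.08,"rx": 0,"ry": 0,"rz": 0}
    - {"dx": 0,"dy": 0,"dz": 0.1,"rx": 0,"ry": 0,"rz": 0}
    - {"dx": 0,"dy": 0,"dz": 0.1,"rx": 0,"ry": 0,"rz": 0}
    - {"dx": 0,"dy": 0,"dz": 0.1,"rx": 0,"ry": 0,"rz": 0}
    - {"dx": 0,"dy": 0,"dz": 0.1,"rx": 0,"ry": 0,"rz": 0}
    - {"dx": 0,"dy": 0,"dz": 0.1,"rx": 0,"ry": 0,"rz": 0}
    - {"dx": 0,"dy": 0,"dz": 0.1,"rx": 0,"ry": 0,"rz": 0}
    - {"dx": 0,"dy": 0,"dz": 0.1,"rx": 0,"ry": 0,"rz": 0}
    - {"dx": 0,"dy": 0,"dz": 0.1,"rx": 0,"ry": 0,"rz": 0}
    - {"dx": 0,"dy": 0,"dz": 0.1,"rx": 0,"ry": 0,"rz": 0}

```text
t: 19.0
tcp_pos: [0.5842, -0.0184, 0.2341]
tool_rot: [0.811, 0.585, -0.001, -0.001]
force: [-0.3, -0.4, -0.8]
finger_gap: 0.185
gripper_force: 19.5
```

Emit:
move_arm:
  targets:
    - {"dx": 0,"dy": 0,"dz": 0.5,"rx": 0,"ry": 0,"rz": 0}
    - {"dx": 0,"dy": 0,"dz": 0.8,"rx": 0,"ry": 0,"rz": 0}
    - {"dx": 0,"dy": 0,"dz": 0.8,"rx": 0,"ry": 0,"rz": 0}
    - {"dx": -0.1,"dy": -0.4,"dz": 0.5,"rx": 0,"ry": 0,"rz": 0}
    - {"dx": -0.2,"dy": -0.8,"dz": 0,"rx": 0,"ry": 0,"rz": 0}
    - {"dx": -0.25,"dy": -1,"dz": 0,"rx": 0,"ry": 0,"rz": 0}
    - {"dx": -0.25,"dy": -1,"dz": 0,"rx": 0,"ry": 0,"rz": 0}
    - {"dx": -0.3,"dy": -1,"dz": 0,"rx": 0,"ry": 0,"rz": 0}
    - {"dx": -0.3,"dy": -1,"dz": 0,"rx": 0,"ry": 0,"rz": 0}
    - {"dx": -0.3,"dy": -1,"dz": 0,"rx": 0,"ry": 0,"rz": 0}

```text
t: 20.25
tcp_pos: [0.541, -0.1755, 0.2988]
tool_rot: [0.812, 0.584, -0.001, -0.001]
force: [-0.0, -1.2, -0.7]
finger_gap: 0.18
gripper_force: 19.6
```

Emit:
move_arm:
  targets:
    - {"dx": -0.3,"dy": -1,"dz": -0.5,"rx": 0,"ry": 0,"rz": 0}
    - {"dx": -0.3,"dy": -1,"dz": -0.8,"rx": 0,"ry": 0,"rz": 0}
    - {"dx": -0.3,"dy": -1,"dz": -1,"rx": 0,"ry": 0,"rz": 0}
    - {"dx": -0.3,"dy": -1,"dz": -1,"rx": 0,"ry": 0,"rz": 0}
    - {"dx": -0.3,"dy": -1,"dz": -0.8,"rx": 0,"ry": 0,"rz": 0}
    - {"dx": -0.2,"dy": -0.7,"dz": -0.6,"rx": 0,"ry": 0,"rz": 0}
    - {"dx": -0.18,"dy": -0.34,"dz": -0.3,"rx": 0,"ry": 0,"rz": 0}
    - {"dx": 0,"dy": 0,"dz": 0,"rx": 0,"ry": 0,"rz": 0}
    - {"dx": 0,"dy": 0,"dz": 0,"rx": 0,"ry": 0,"rz": 0}
    - {"dx": 0,"dy": 0,"dz": 0,"rx": 0,"ry": 0,"rz": 0}

```text
t: 21.5
tcp_pos: [0.4963, -0.324, 0.1756]
tool_rot: [0.811, 0.585, 0.0, 0.001]
force: [-1.2, 0.6, -0.7]
finger_gap: 0.184
gripper_force: 19.6
```

Run:
```python
from h import *
import cv2
s=sensors.sense();print(s["tcp_pos"])
m=cams.camera_model("wrist");im=cams.snapshot("wrist")
print(proj(m,np.array([.502,-.324,.015]))*1.5625)
cv2.imwrite("pics/w4.png",cv2.resize(im[:,:,::-1],(800,600),interpolation=cv2.INTER_CUBIC))
```

```text
[ 0.49626152 -0.32396845  0.17562066]
[412.75768345 267.04491355]
```

View pics/w4.png

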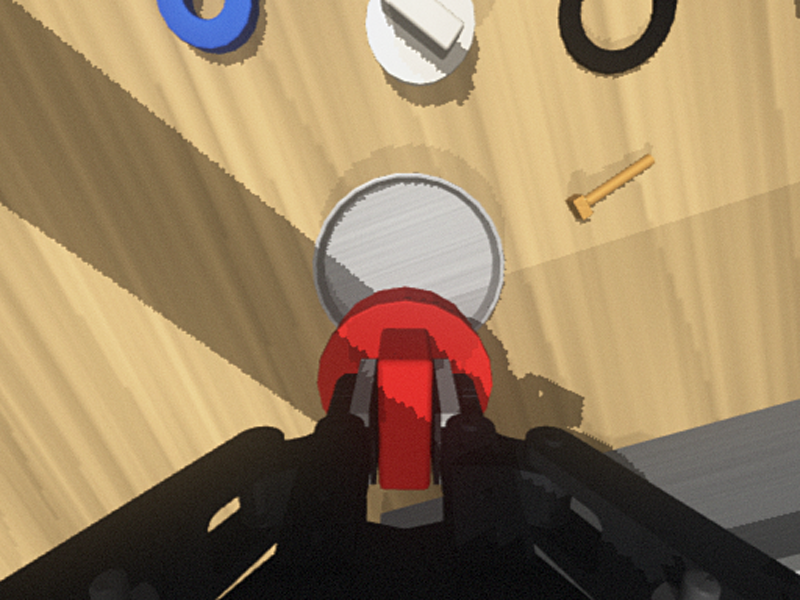

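The dish rim centre shows at about (410,264) against a predicted (413,267), so the target is right and a 5 mm shift in x remains. The grey basin is at lower right, around (720,450), so I'll check its clearance.

Run:
```python
from h import *
a=cams.camera_model("scene");b=cams.camera_model("side");s=1.5625
for p,q in[((140,450),(555,185)),((352,575),(372,178))]:
  for z in(0,.05,.1,.15,.2):print(z,ray(a,p[0]/s,p[1]/s,z).round(3),ray(b,q[0]/s,q[1]/s,z).round(3))
```

```text
0 [ 0.314 -0.462] [ 0.394 -0.931]
0.05 [ 0.344 -0.478] [ 0.395 -0.794]
0.1 [ 0.375 -0.494] [ 0.395 -0.657]
0.15 [ 0.405 -0.51 ] [ 0.396 -0.52 ]
0.2 [ 0.436 -0.526] [ 0.397 -0.383]
0 [ 0.815 -0.455] [ 0.945 -0.828]
0.05 [ 0.827 -0.471] [ 0.901 -0.699]
0.1 [ 0.84  -0.487] [ 0.858 -0.57 ]
0.15 [ 0.852 -0.503] [ 0.815 -0.441]
0.2 [ 0.864 -0.52 ] [ 0.772 -0.313]
```

The basin edge is at y≈-0.51, which is clear.

Emit:
move_arm:
  targets:
    - {"dx": 0.22,"dy": 0,"dz": -0.5,"rx": 0,"ry": 0,"rz": 0}
    - {"dx": 0,"dy": 0,"dz": -0.8,"rx": 0,"ry": 0,"rz": 0}
    - {"dx": 0,"dy": 0,"dz": -1,"rx": 0,"ry": 0,"rz": 0}
    - {"dx": 0,"dy": 0,"dz": -1,"rx": 0,"ry": 0,"rz": 0}
    - {"dx": 0,"dy": 0,"dz": -0.8,"rx": 0,"ry": 0,"rz": 0}
    - {"dx": 0,"dy": 0,"dz": -0.6,"rx": 0,"ry": 0,"rz": 0}
    - {"dx": 0,"dy": 0,"dz": -0.4,"rx": 0,"ry": 0,"rz": 0}
    - {"dx": 0,"dy": 0,"dz": -0.2,"rx": 0,"ry": 0,"rz": 0}
    - {"dx": 0,"dy": 0,"dz": -0.1,"rx": 0,"ry": 0,"rz": 0}
    - {"dx": 0,"dy": 0,"dz": 0,"rx": 0,"ry": 0,"rz": 0}

```text
t: 22.8
tcp_pos: [0.5014, -0.3247, 0.0402]
tool_rot: [0.811, 0.585, 0.0, 0.0]
force: [0.0, 0.2, -1.1]
finger_gap: 0.181
gripper_force: 19.6
```

Emit:
move_arm:
  targets:
    - {"dx": 0,"dy": 0,"dz": -0.04,"rx": 0,"ry": 0,"rz": 0}
    - {"dx": 0,"dy": 0,"dz": -0.04,"rx": 0,"ry": 0,"rz": 0}
    - {"dx": 0,"dy": 0,"dz": -0.02,"rx": 0,"ry": 0,"rz": 0}
    - {"dx": 0,"dy": 0,"dz": 0,"rx": 0,"ry": 0,"rz": 0}
    - {"dx": 0,"dy": 0,"dz": 0,"rx": 0,"ry": 0,"rz": 0}
    - {"dx": 0,"dy": 0,"dz": 0,"rx": 0,"ry": 0,"rz": 0}
    - {"dx": 0,"dy": 0,"dz": 0,"rx": 0,"ry": 0,"rz": 0}
    - {"dx": 0,"dy": 0,"dz": 0,"rx": 0,"ry": 0,"rz": 0}
    - {"dx": 0,"dy": 0,"dz": 0,"rx": 0,"ry": 0,"rz": 0}
    - {"dx": 0,"dy": 0,"dz": 0,"rx": 0,"ry": 0,"rz": 0}

```text
t: 24.05
tcp_pos: [0.5012, -0.3245, 0.0373]
tool_rot: [0.811, 0.585, 0.0, 0.0]
force: [0.4, 0.0, -0.2]
finger_gap: 0.184
gripper_force: 19.6
```

Emit:
move_arm:
  targets:
    - {"dx": 0,"dy": 0,"dz": -0.04,"rx": 0,"ry": 0,"rz": 0}
    - {"dx": 0,"dy": 0,"dz": -0.04,"rx": 0,"ry": 0,"rz": 0}
    - {"dx": 0,"dy": 0,"dz": -0.04,"rx": 0,"ry": 0,"rz": 0}
    - {"dx": 0,"dy": 0,"dz": -0.04,"rx": 0,"ry": 0,"rz": 0}
    - {"dx": 0,"dy": 0,"dz": -0.04,"rx": 0,"ry": 0,"rz": 0}
    - {"dx": 0,"dy": 0,"dz": -0.02,"rx": 0,"ry": 0,"rz": 0}
    - {"dx": 0,"dy": 0,"dz": 0,"rx": 0,"ry": 0,"rz": 0}
    - {"dx": 0,"dy": 0,"dz": 0,"rx": 0,"ry": 0,"rz": 0}
    - {"dx": 0,"dy": 0,"dz": 0,"rx": 0,"ry": 0,"rz": 0}
    - {"dx": 0,"dy": 0,"dz": 0,"rx": 0,"ry": 0,"rz": 0}

```text
t: 25.3
tcp_pos: [0.5012, -0.3245, 0.0318]
tool_rot: [0.811, 0.585, -0.0, 0.0]
force: [-0.8, 0.9, -0.3]
finger_gap: 0.186
gripper_force: 19.6
```

Emit:
move_arm:
  targets:
    - {"dx": 0,"dy": 0,"dz": -0.02,"rx": 0,"ry": 0,"rz": 0}
    - {"dx": 0,"dy": 0,"dz": -0.02,"rx": 0,"ry": 0,"rz": 0}
    - {"dx": 0,"dy": 0,"dz": -0.02,"rx": 0,"ry": 0,"rz": 0}
    - {"dx": 0,"dy": 0,"dz": -0.02,"rx": 0,"ry": 0,"rz": 0}
    - {"dx": 0,"dy": 0,"dz": 0,"rx": 0,"ry": 0,"rz": 0}
    - {"dx": 0,"dy": 0,"dz": 0,"rx": 0,"ry": 0,"rz": 0}
    - {"dx": 0,"dy": 0,"dz": 0,"rx": 0,"ry": 0,"rz": 0}
    - {"dx": 0,"dy": 0,"dz": 0,"rx": 0,"ry": 0,"rz": 0}
    - {"dx": 0,"dy": 0,"dz": 0,"rx": 0,"ry": 0,"rz": 0}
    - {"dx": 0,"dy": 0,"dz": 0,"rx": 0,"ry": 0,"rz": 0}

```text
t: 26.55
tcp_pos: [0.5012, -0.3246, 0.0308]
tool_rot: [0.811, 0.585, -0.0, 0.0]
force: [-0.7, 1.0, 7.0]
finger_gap: 0.186
gripper_force: 20.6
```

Emit:
move_arm:
  targets:
    - {"dx": 0,"dy": 0,"dz": 0.02,"rx": 0,"ry": 0,"rz": 0}
    - {"dx": 0,"dy": 0,"dz": 0.02,"rx": 0,"ry": 0,"rz": 0}
    - {"dx": 0,"dy": 0,"dz": 0,"rx": 0,"ry": 0,"rz": 0}
    - {"dx": 0,"dy": 0,"dz": 0,"rx": 0,"ry": 0,"rz": 0}
    - {"dx": 0,"dy": 0,"dz": 0,"rx": 0,"ry": 0,"rz": 0}
    - {"dx": 0,"dy": 0,"dz": 0,"rx": 0,"ry": 0,"rz": 0}
    - {"dx": 0,"dy": 0,"dz": 0,"rx": 0,"ry": 0,"rz": 0}
    - {"dx": 0,"dy": 0,"dz": 0,"rx": 0,"ry": 0,"rz": 0}
    - {"dx": 0,"dy": 0,"dz": 0,"rx": 0,"ry": 0,"rz": 0}
    - {"dx": 0,"dy": 0,"dz": 0,"rx": 0,"ry": 0,"rz": 0}

```text
t: 27.8
tcp_pos: [0.5012, -0.3246, 0.0308]
tool_rot: [0.811, 0.585, 0.0, 0.0]
force: [-1.0, -0.0, 4.3]
finger_gap: 0.183
gripper_force: 20.1
```

Emit:
move_arm:
  targets:
    - {"dx": 0,"dy": 0,"dz": 0,"rx": 0,"ry": 0,"rz": 0}
    - {"dx": 0,"dy": 0,"dz": 0,"rx": 0,"ry": 0,"rz": 0}
    - {"dx": 0,"dy": 0,"dz": 0,"rx": 0,"ry": 0,"rz": 0}
    - {"dx": 0,"dy": 0,"dz": 0,"rx": 0,"ry": 0,"rz": 0}
    - {"dx": 0,"dy": 0,"dz": 0.1,"rx": 0,"ry": 0,"rz": 0}
    - {"dx": 0,"dy": 0,"dz": 0.3,"rx": 0,"ry": 0,"rz": 0}
    - {"dx": 0,"dy": 0,"dz": 0.6,"rx": 0,"ry": 0,"rz": 0}
    - {"dx": 0,"dy": 0,"dz": 0.8,"rx": 0,"ry": 0,"rz": 0}
    - {"dx": 0,"dy": 0,"dz": 0.8,"rx": 0,"ry": 0,"rz": 0}
    - {"dx": 0,"dy": 0,"dz": 0.8,"rx": 0,"ry": 0,"rz": 0}
  claw: 50

```text
t: 29.05
tcp_pos: [0.5014, -0.3247, 0.1177]
tool_rot: [0.811, 0.585, 0.0, 0.001]
force: [0.6, -0.7, -0.0]
finger_gap: 0.498
gripper_force: 0.0
```

Emit:
move_arm:
  targets:
    - {"dx": 0,"dy": 0,"dz": 0.8,"rx": 0,"ry": 0,"rz": 0}
    - {"dx": 0,"dy": 0,"dz": 0.8,"rx": 0,"ry": 0,"rz": 0}
    - {"dx": 0,"dy": 0,"dz": 0.8,"rx": 0,"ry": 0,"rz": 0}
    - {"dx": 0,"dy": 0,"dz": 0.4,"rx": 0,"ry": 0,"rz": 0}
    - {"dx": 0,"dy": 0,"dz": 0,"rx": 0,"ry": 0,"rz": 0}
    - {"dx": 0,"dy": 0,"dz": 0,"rx": 0,"ry": 0,"rz": 0}
    - {"dx": 0,"dy": 0,"dz": 0,"rx": 0,"ry": 0,"rz": 0}
    - {"dx": 0,"dy": 0,"dz": 0,"rx": 0,"ry": 0,"rz": 0}
    - {"dx": 0,"dy": 0,"dz": 0,"rx": 0,"ry": 0,"rz": 0}
    - {"dx": 0,"dy": 0,"dz": 0,"rx": 0,"ry": 0,"rz": 0}

```text
t: 30.3
tcp_pos: [0.5011, -0.3245, 0.1857]
tool_rot: [0.811, 0.585, -0.0, -0.0]
force: [-0.2, -0.4, 0.0]
finger_gap: 0.503
gripper_force: 0.0
```

Run:
```python
from h import *
import cv2
im=cams.snapshot("scene")
cv2.imwrite("pics/s5.png",cv2.resize(im[120:350,90:370,::-1],(730,600),interpolation=cv2.INTER_CUBIC))
```

```text
(no output)
```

View pics/s5.png

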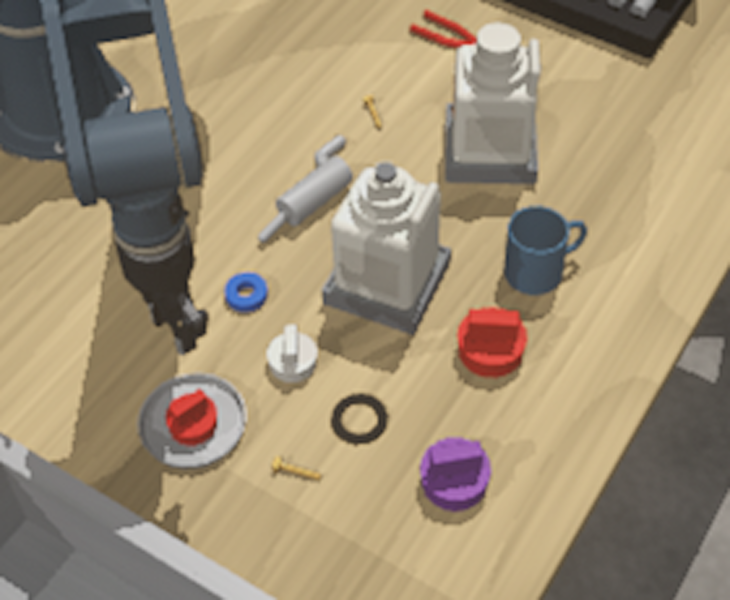

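The cap sits upright, bar up, in the dish at (192,418). The jug's neck is open at (386,175), and everything else is where it was.

```bash
python3 -c "
from station import order
print(order.sign_off())"
```

```text
the job is handed in; nothing more can be done
None
```

I opened the descaler jug and set its red cap in the steel dish with the grip bar up; the job is handed in, and the last picture shows the other things where they were.

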